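Index the parts carousel to the pointer and lock it

TASK

Push on an arm of the three-arm parts carousel with a fingertip to turn it, either way, until the cup with the beige relay stands right at the red pointer. Then push the orange lock lever all the way round, clockwise seen from above, to its stop, with the carousel staying where it is. Leave the three parts lying untouched in their cups, do not lift anything, and leave the other things on the bench alone.

Things in the scene. Friction and masses are not known exactly. Their poses are not given: they have to be found in the camera images.
- stand: Fixed grey stand of the carousel; origin on the bench under the wheel's upright axis, z up. Grey foot disc of radius 100 mm, 12 mm high. Its -x axis points from the wheel axis to the red pointer, its -y axis to the lever pivot.
- wheel_axis (a point): Point on the wheel's upright axis at the top of the arms (67 mm above the bench). The wheel has a blue hub (radius 22 mm, top 72 mm above the bench) and three straight, level aluminium arms 120 degrees apart, each 14 mm wide and 12 mm high (55 to 67 mm above the bench), bare from 22 to 82 mm from the axis, free space under them down to the foot at 12 mm.
- column: Steel column under the wheel, origin on the bench on the wheel axis. At the start one arm lies along its x axis (the column itself does not turn with the wheel). Each arm ends in a round grey cup centred 115 mm from the axis: 66 mm across, 63 to 79 mm above the bench. The outermost edge of the wheel is 148 mm from the axis.
- wheel (a joint): Turn of the wheel in rad from where it stood at the start, positive counter-clockwise seen from above. Free to turn either way by more than a full turn; friction keeps it where it is left (about 3 N needed at 50 mm from the axis).
- relay_center (a point): Centre of the beige relay with a black end (29 x 50 x 23 mm), loose in one of the three cups, about above the cup's centre; its arm runs straight from the wheel axis towards it, and it rides along with the cup.
- pointer_tip (a point): Inner tip of the fixed red pointer, 156 mm from the wheel axis, 69 mm above the bench; it points at the axis and stands outside the cups' path. Pointer and its post reach 188 mm from the axis and 72 mm above the bench.
- lock_lever (a joint): Lock lever angle in rad: 0 to 0.4 at the start (open), 1.45 at the stop (locked); grows as the lever turns clockwise seen from above, from pointing roughly away from the wheel to pointing beside it towards the pointer's side. Stiff friction hinge, stays where left (about 1 N at 60 mm).
- lever_pivot (a point): On the lever's upright pivot axis at lever height (61 mm above the bench), 195 mm from the wheel axis. Round steel post of radius 15 mm, top 68 mm above the bench.
- lever_tip (a point): Near the outer end of the level lock lever, on its centre line, 85 mm from the pivot (the end is at 87 mm); orange grip 16 mm wide and 14 mm high (54 to 68 mm above the bench) from 45 to 87 mm from the pivot, free space under it down to the bench.
- knob_loose: Black knob with a silver top, 26 mm across, 17 mm high, loose in another cup; origin under its centre. Not to be touched.
- lens_cap: Blue round cap, 36 mm across, 11 mm high, loose in the third cup; origin under its centre. Not to be touched.
- pliers: Red-handled pliers, 38 x 176 x 11 mm, lying on the bench behind the carousel; bystander.
- driver_small: Orange-handled screwdriver, 140 mm long, 16 mm thick, lying at the right edge of the bench; bystander.
- solder_spool: Blue solder spool, 52 mm across, 38 mm high, near the left edge; bystander.
- tape_roll: Roll of black tape, 67 mm across, 19 mm high, near the left edge; bystander.
- heatsink: Grey finned heatsink, 45 x 60 x 28 mm, back left; bystander.
- relay_block: The same beige relay; origin under its centre. Not to be touched.

How it is judged:
By the outcome, as a careful person would: the job done as asked, in the order asked, and still so for the second after the job is handed in, with the robot touching nothing.
It also fails if it takes over 67 s, if anything falls off the work surface, if the arm or the gripper's body presses on something with over 40 N, if the wrist force passes 120 N, or if a joint passes its speed limit or range.

ROBOT

A 6-joint arm with a two-finger parallel gripper is mounted at the origin on a cart in front of the work surface, level with it; the furniture and walls round the work are solid. World frame = base frame: x ahead of the robot, y to its left, z up, the work surface at z = 0. Lengths are in m, angles in degrees, forces in N, time in s.
With the tool pointing down it reaches from about 0.275 to 0.85 m from the base axis. Payload 19 kg.
Tool frame: the origin (TCP) lies between the finger pads; the fingertips stand 14 mm ahead of it and the grasp point (between the pads) lies 5 mm behind it; y points along the fingers, x is the direction in which the jaws open and shut, and the axes are right-handed (so a half turn about y gives the same grasp; the last joint's range is limited). The gripper opens to 85 mm and grips with 20 to 120 N. Pads are 22 mm wide; open, the fingers measure 114 mm over their backs; the gripper's body (76 mm by 85 mm) begins 54 mm behind the grasp point. The pads swing forward as they close: fully open they stand 13 mm farther back than shut.
Start: joints at [63.426, 8.623, 82.357, -0, 89.026, -7.678], TCP at [0.186, 0.544, 0.245] pointing down, gripper open.
Joint ranges: [-160.23, 160.23], [-39.13, 120.54], [6.94, 153.29], [-79.49, 259.48], [9.18, 160.14], [-161.06, 161.06]. Speed limits (degrees/s): [108.29, 108.29, 127.2, 172.46, 172.46, 172.46].

INTERFACE

Orientations are given as a 3x3 rotation matrix whose columns are the frame's x, y, z axes.
In Python, from bench import manip gives the robot as it stands. The module is installed in compiled form; this text tells all that it offers.
- The arm moves only by the tool carry_out, never from a script. Its argument "series" is text: rows parted by semicolons, each of 7 numbers parted by spaces: the shift along the tool's x, y, z in cm, then the turn, a rotation vector about the tool's x, y, z in rad, then the closure, from -1 (fully open) to 1 (shut). In form: x y z rx ry rz grip; .... A call has 1 to 20 rows; each row is the pose to reach, as a shift and turn from the pose commanded when the call began, along the tool's axes at that moment; what a row does not reach only later rows make up. A row lasts 1/8 s, in which the tool goes at most 62.5 mm and 10.7 degrees, less where a joint would pass 70% of its speed; a pose out of reach is approached as far as the arm can. A call with a gripper value outside its range is refused whole. The fingers move at their own pace and stop on an object; "grip_force" is the grip in N (left out, the last holds). Time passes only in rows, so rows that repeat a pose let the fingers close. It gives the time, the measured TCP pose, the force and the opening at its end, in the units of the state.
- manip.observe(): the state, without advancing time (a new reading comes with each control period).
- manip.grab_frame(name): name is "scene" or "side" or "wrist"; returns (picture, depth): 480x640x3 uint8, red, green, blue; 480x640 float32, m along the optical axis (not along the pixel's ray), 0 where there is no reading.
- manip.camera_params(name): a dict with "K" (3x3 intrinsics, pixels), "R" (3x3) and "t" (3): a world point X has camera coordinates R X + t. Camera axes: x right, y down, z forward; pixel columns grow to the right and rows downward; lengths in m; the calibration is good to about 2 mm. The wrist camera is an equidistant fisheye: a pixel r from the principal point sees the ray r / f radians off the axis. A picture is of the moment at which its call begins: read the wrist's pose just before it. camera_params takes no time and is no camera call; for the wrist camera it gives the pose at the moment of the call.
- manip.finish_job(): hands the job in, once; it reports no verdict.
Trained networks look in the newest picture that a camera, given by its name, has taken for a name from the list of things; names that differ only in an ending like _2 or _b are one class to them, and where a whole thing is asked for, a point or a joint stands for the part that bears it (a point fixed in the world has none). Each returns a list of dicts, best first, with "p" (0 to 1); they miss things now and then, are a little off and sometimes report something else, mostly with a low value. They report only what shows in the picture. A call takes as long as a camera call.
- manip.recognise(target, camera): "bbox" ([centre column, centre row, width, height] in pixels, round what is visible of it).
- manip.place_of(target, camera): "location" ([row, column] in pixels: a listed point, or the origin of a listed thing).
The state is a dict: "t": time; "joint_positions": joint angles; "joint_velocities": joint speeds; "effort": joint torques, N m; "tool_pos": TCP position; "eef_rot": TCP orientation; "contact_force": force on the tool from outside, world axes, zero at the start; "moment": the same for the moment, N m; "opening": opening from 0.0 (shut) to 1.0 (fully open).
Only numpy, scipy, OpenCV 4.12 (cv2) and the standard library are available. Lean on these libraries where they do the work, as an engineer would, in place of code of your own. Each camera call takes 0.05 s, during which the arm holds its last target.

## Working session

There is one attempt and no reset: what is moved stays moved. The work goes in short steps, Python scripts to look and compute and a tool call to move; the robot and the scene stay as the last step left them, time stands still between calls to the robot, and variables do not carry over. Pictures are saved under pics/ and viewed, and the job is handed in when it is done.

Besides the shell and the picture viewer there is one more tool, called after "Call:" as name(argument=value, ...) on one line, values as JSON. carry_out: Moves the arm, as the interface text tells. Its arguments: {"type":"object","properties":{"series":{"type":"string"},"grip_force":{"type":"number"}},"required":["series"]}

```bash
mkdir -p pics; ls
cat > h.py <<'E'
from bench import manip
import numpy as np, cv2
def save(name,fn):
    im,d=manip.grab_frame(name); cv2.imwrite('pics/'+fn+'.png',im[:,:,::-1]); np.save('pics/'+fn+'.npy',d); return im,d
def ray_pt(name,row,col,z=None,depth=None):
    p=manip.camera_params(name);K=np.array(p['K']);R=np.array(p['R']);t=np.array(p['t'])
    v=np.array([(col-K[0,2])/K[0,0],(row-K[1,2])/K[1,1],1.])
    if name=='wrist':
        r=np.hypot(v[0],v[1]); 
        v=np.array([v[0]/r*np.tan(r),v[1]/r*np.tan(r),1.]) if r>1e-9 else v
    c=-R.T@t; d=R.T@v
    if depth: return c+d*depth
    return c+d*(z-c[2])/d[2]
E
python3 - <<'E'
from h import *
np.set_printoptions(precision=3,suppress=True)
s=manip.observe();print(s)
for c in ['scene','side','wrist']:
    save(c,c+'0'); print(manip.camera_params(c))
E
```

```text
pics
{'t': 0.0, 'joint_positions': array([63.428,  8.65 , 82.392, -0.001, 89.025, -7.677]), 'joint_velocities': array([ 0.052, -0.013, -0.017,  0.06 , -0.059, -0.093]), 'effort': array([  0.002, -71.307, -57.087,  -0.   ,   0.009,  -0.   ]), 'tool_pos': array([0.186, 0.544, 0.245]), 'eef_rot': array([[ 0.324, -0.001, -0.946],
       [ 0.946, -0.001,  0.324],
       [-0.001, -1.   ,  0.   ]]), 'contact_force': array([0.182, 0.649, 0.545]), 'moment': array([-0.017, -0.015,  0.026]), 'opening': 0.9977592360611486}
{'K': array([[572.673,   0.   , 329.457],
       [  0.   , 572.673, 234.709],
       [  0.   ,   0.   ,   1.   ]]), 'R': array([[ 0.682, -0.731,  0.011],
       [-0.545, -0.518, -0.66 ],
       [ 0.488,  0.444, -0.752]]), 't': array([-0.422,  0.375,  1.153])}
{'K': array([[496.771,   0.   , 324.973],
       [  0.   , 496.771, 239.44 ],
       [  0.   ,   0.   ,   1.   ]]), 'R': array([[ 0.97 , -0.244, -0.02 ],
       [-0.162, -0.578, -0.8  ],
       [ 0.184,  0.779, -0.6  ]]), 't': array([-0.572,  0.168,  1.216])}
{'K': array([[371.648,   0.   , 318.404],
       [  0.   , 371.648, 242.147],
       [  0.   ,   0.   ,   1.   ]]), 'R': array([[ 0.325,  0.946, -0.001],
       [ 0.913, -0.313,  0.261],
       [ 0.247, -0.086, -0.965]]), 't': array([-0.574, -0.033,  0.379])}
```

View pics/scene0.png

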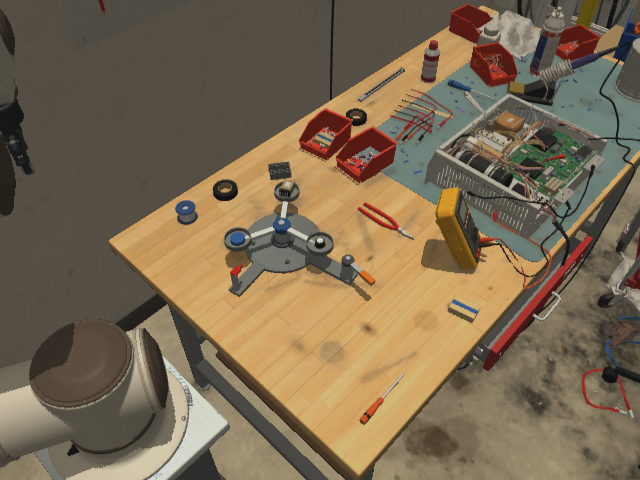

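View pics/side0.png

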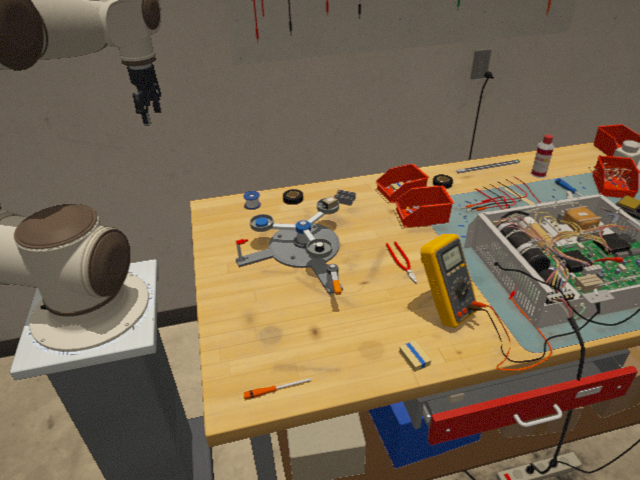

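View pics/wrist0.png

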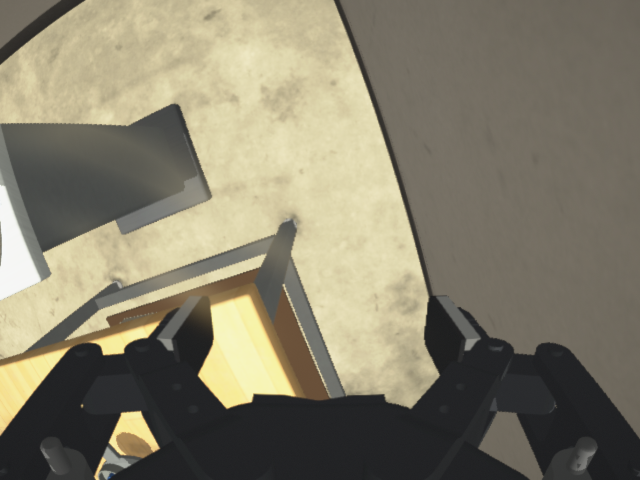

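Run:
```python
from h import *
np.set_printoptions(precision=3,suppress=True)
Z={'wheel_axis':.067,'relay_center':.08,'pointer_tip':.069,'lever_pivot':.061,'lever_tip':.061,'stand':0,'column':0,'knob_loose':.067,'lens_cap':.067}
for c in ['scene','side']:
  for n,z in Z.items():
    r=manip.place_of(n,c)
    for q in r[:2]:
        print(c,n,round(q['p'],2),np.round(q['location'],1),ray_pt(c,*q['location'],z=z))
print(manip.observe()['t'])
```

```text
scene wheel_axis 0.91 [228.2 280.7] [0.545 0.096 0.067]
scene relay_center 0.51 [188.3 287.4] [0.646 0.175 0.08 ]
scene pointer_tip 0.71 [264.1 243. ] [0.406 0.077 0.069]
scene pointer_tip 0.61 [239.6 237.6] [0.447 0.144 0.069]
scene lever_pivot 0.92 [260.2 350.5] [ 0.592 -0.093  0.061]
scene lever_pivot 0.66 [246.3 322.4] [ 0.577 -0.015  0.061]
scene lever_tip 0.73 [281.2 371. ] [ 0.578 -0.168  0.061]
scene stand 0.68 [242.1 285.9] [0.56  0.098 0.   ]
scene stand 0.44 [215.6 184.7] [0.439 0.36  0.   ]
scene column 0.78 [242.4 282.5] [0.554 0.104 0.   ]
scene knob_loose 0.54 [245.5 318.8] [ 0.57  -0.01   0.067]
scene knob_loose 0.52 [240.  240.6] [0.452 0.139 0.067]
scene lens_cap 0.69 [237.4 238.8] [0.454 0.148 0.067]
side wheel_axis 0.66 [223.6 299.2] [0.548 0.12  0.067]
side relay_center 0.61 [202.3 332.7] [0.659 0.18  0.08 ]
side pointer_tip 0.77 [237.6 246.8] [0.4   0.092 0.069]
side lever_pivot 0.89 [265.3 328.2] [ 0.582 -0.068  0.061]
side lever_pivot 0.18 [294.4 337.7] [ 0.577 -0.175  0.061]
side lever_tip 0.71 [296.7 337.4] [ 0.574 -0.183  0.061]
side lever_tip 0.58 [247.6 302.2] [0.535 0.02  0.061]
side stand 0.95 [248.4 306.4] [0.559 0.091 0.   ]
side stand 0.64 [209.3 330.6] [0.674 0.264 0.   ]
side column 0.62 [246.6 303.3] [ 0.552  0.101 -0.   ]
side knob_loose 0.6 [250.6 321.7] [ 0.579 -0.014  0.067]
side knob_loose 0.26 [247.4 302.5] [0.534 0.013 0.067]
side lens_cap 0.65 [226.2 263. ] [0.449 0.135 0.067]
side lens_cap 0.36 [223.4 303.1] [0.558 0.118 0.067]
1.05
```

Call:
carry_out(series="-43 -9.5 -48 0 1.8 0 1; -43 -9.5 -48 0 1.8 0 1; -43 -9.5 -48 0 1.8 0 1; -43 -9.5 -48 0 1.8 0 1; -43 -9.5 -48 0 1.8 0 1; -43 -9.5 -48 0 1.8 0 1; -43 -9.5 -48 0 1.8 0 1; -43 -9.5 -48 0 1.8 0 1; -43 -9.5 -48 0 1.8 0 1; -43 -9.5 -48 0 1.8 0 1; -43 -9.5 -48 0 1.8 0 1; -43 -9.5 -48 0 1.8 0 1; -43 -9.5 -48 0 1.8 0 1; -43 -9.5 -48 0 1.8 0 1; -43 -9.5 -48 0 1.8 0 1; -43 -9.5 -48 0 1.8 0 1; -43 -9.5 -48 0 1.8 0 1")

```text
t: 3.18
tool_pos: [0.5011, -0.0181, 0.3403]
eef_rot: [[0.848, 0.0, 0.53], [-0.53, -0.0, 0.848], [0.0, -1.0, -0.0]]
contact_force: [-0.7, 0.1, 0.4]
opening: 0.005
```

Run:
```python
from h import *
np.set_printoptions(precision=4,suppress=True)
s=manip.observe();print(s['t'],s['tool_pos'],s['eef_rot'],s['joint_positions'],s['contact_force'],s['opening'])
save('wrist','wrist1')
Z={'wheel_axis':.067,'relay_center':.08,'pointer_tip':.069,'lever_pivot':.061,'lever_tip':.061,'stand':0,'column':0,'knob_loose':.067,'lens_cap':.067}
for c in ['wrist']:
  for n,z in Z.items():
    r=manip.place_of(n,c)
    for q in r[:2]:
        print(c,n,round(q['p'],2),np.round(q['location'],1),ray_pt(c,*q['location'],z=z))
print(manip.observe()['t'])
```

```text
3.175 [ 0.5011 -0.0181  0.3403] [[ 0.8479  0.      0.5301]
 [-0.5301 -0.0001  0.8479]
 [ 0.0001 -1.     -0.0001]] [-10.8766  -1.0728  81.823   -0.0056  99.2473  21.1355] [-0.678   0.0734  0.3695] 0.004611045214153058
wrist pointer_tip 0.61 [182.7 195.5] [0.3988 0.0771 0.069 ]
wrist lever_pivot 0.78 [215.  415.3] [ 0.5882 -0.0875  0.061 ]
wrist lever_tip 0.8 [277.5 439.1] [ 0.578  -0.1715  0.061 ]
wrist lever_tip 0.53 [213.4 417.2] [ 0.5911 -0.087   0.061 ]
wrist stand 0.29 [107.5 202.6] [0.438  0.1601 0.    ]
wrist column 0.96 [ 89.7 301.2] [0.5546 0.1074 0.    ]
wrist knob_loose 0.97 [160.6 369.5] [ 0.5735 -0.0065  0.067 ]
wrist lens_cap 0.89 [109.4 200.7] [0.449  0.1421 0.067 ]
3.675
```

View pics/wrist1.png

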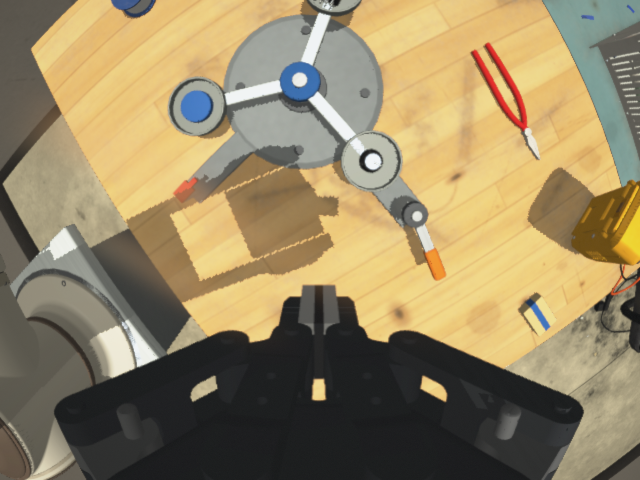

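Run:
```python
from h import *
np.set_printoptions(precision=4,suppress=True)
im=cv2.imread('pics/wrist1.png'); 
big=cv2.resize(im[0:300,150:470],None,fx=2.4,fy=2,interpolation=cv2.INTER_CUBIC)[:600,:800]
cv2.imwrite('pics/w1z.png',big)
hsv=cv2.cvtColor(im,cv2.COLOR_BGR2HSV)
m=((hsv[:,:,0]>100)&(hsv[:,:,0]<125)&(hsv[:,:,1]>130)).astype(np.uint8)
n,l,st,ce=cv2.connectedComponentsWithStats(m)
for i in range(1,n):
    if st[i,4]>100: print('blue',st[i],ce[i])
m=(((hsv[:,:,0]<8)|(hsv[:,:,0]>172))&(hsv[:,:,1]>150)&(hsv[:,:,2]>80)).astype(np.uint8)
n,l,st,ce=cv2.connectedComponentsWithStats(m)
for i in range(1,n):
    if st[i,4]>50: print('red',st[i],ce[i])
for nm,(r,c,z) in dict(hub=(81,299.5,.072),capcup=(106.5,198,.079),knobcup=(160,371.5,.079),piv=(215,415,.068),ptip=(181,198,.069),tipend=(277,440,.068)).items(): print(nm,ray_pt('wrist',r,c,z=z))
```

```text
blue [113   0  26  10 130] [123.5692   3.1231]
blue [280  62  40  40 974] [299.6612  81.5175]
blue [181  91  31  31 751] [196.2463 105.9161]
blue [527 300  22  29 161] [538.1118 313.4969]
red [ 472   43   55   88 1097] [502.3756  86.8933]
red [175 178  22  16 122] [186.1475 185.2213]
hub [0.5553 0.1057 0.072 ]
capcup [0.4508 0.1435 0.079 ]
knobcup [ 0.5745 -0.0057  0.079 ]
piv [ 0.587  -0.0851  0.068 ]
ptip [0.4024 0.077  0.069 ]
tipend [ 0.5785 -0.168   0.068 ]
```

View pics/w1z.png

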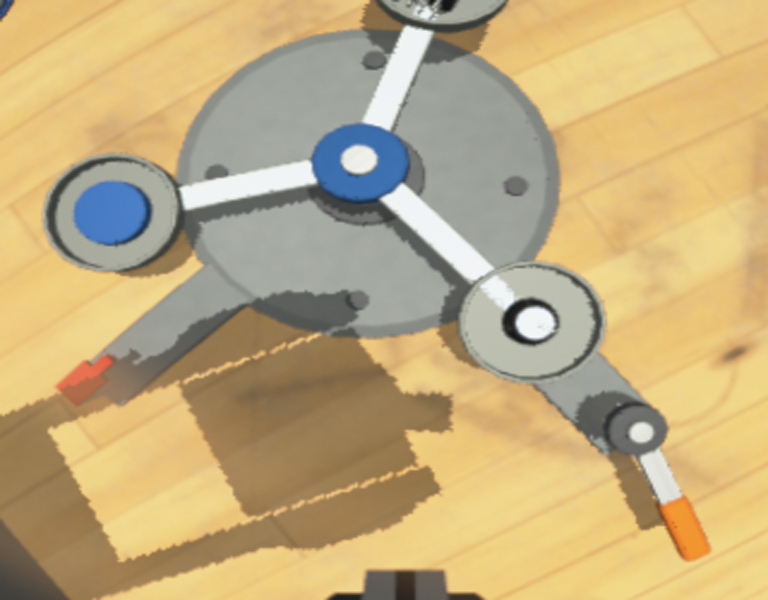

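Call:
carry_out(series="-0.9 10 7.3 0 0.838 0 1; -0.9 16 7.3 0 0.838 0 1; -0.9 20 7.3 0 0.838 0 1; -0.9 22 7.3 0 0.838 0 1; -0.9 22.5 7.3 0 0.838 0 1; -0.9 22.5 7.3 0 0.838 0 1; -0.9 22.5 7.3 0 0.838 0 1")

```text
t: 4.55
tool_pos: [0.5326, 0.0483, 0.1161]
eef_rot: [[0.175, 0.001, 0.985], [-0.985, -0.0, 0.175], [0.0, -1.0, 0.001]]
contact_force: [-0.4, -0.5, 0.2]
opening: -0.001
```

Run:
```python
from h import *
np.set_printoptions(precision=4,suppress=True)
s=manip.observe();print(s['t'],s['tool_pos'],s['eef_rot'],s['joint_positions'],s['contact_force'],s['opening'])
save('wrist','wrist2');save('side','side2')
cv2.imwrite('pics/side2z.png',cv2.resize(cv2.imread('pics/side2.png')[150:330,210:400],None,fx=3,fy=3))
```

```text
4.55 [0.5326 0.0483 0.1161] [[ 0.1751  0.0012  0.9846]
 [-0.9846 -0.0002  0.1751]
 [ 0.0004 -1.      0.0012]] [-3.0741  8.3784 98.     -0.0088 73.5519 76.8457] [-0.4407 -0.5136  0.1643] -0.0008618275493230588
```

View pics/wrist2.png

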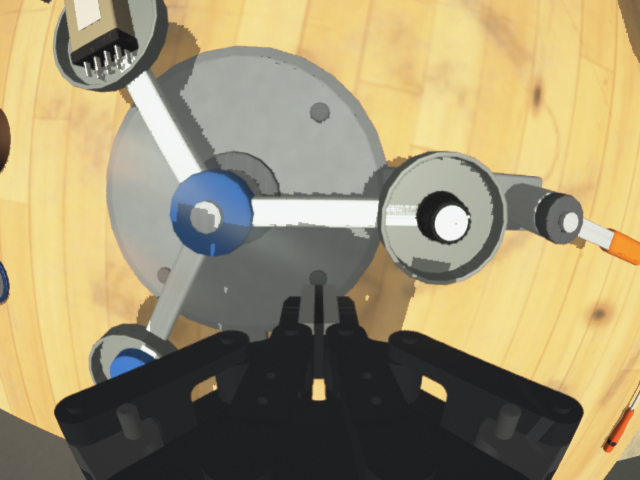

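View pics/side2z.png

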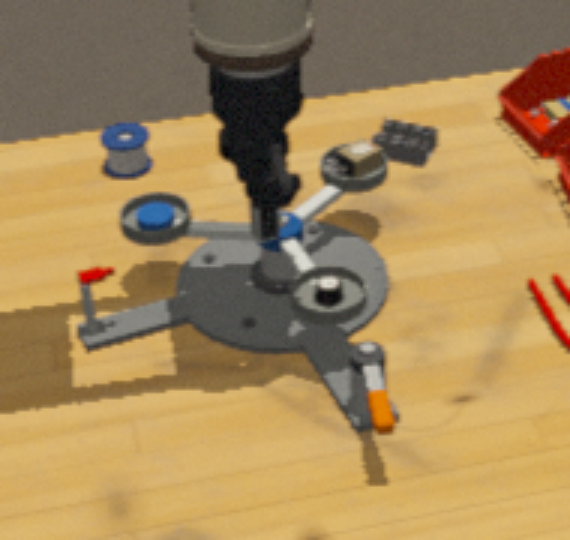

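Call:
carry_out(series="0 2 0 0 0 0 1; 0 4 0 0 0 0 1; 0 5.2 0 0 0 0 1; 0 5.5 0 0 0 0 1; 0 5.5 0.5 0 0 0 1; 0 5.5 1 0 0 0 1; 0 5.5 1.3 0 0 0 1; 0 5.5 1.5 0 0 0 1; 0 5.5 1.5 0 0 0 1")

```text
t: 5.78
tool_pos: [0.547, 0.051, 0.0603]
eef_rot: [[0.173, -0.0, 0.985], [-0.985, -0.0, 0.173], [0.0, -1.0, -0.0]]
contact_force: [-0.2, 0.5, 0.2]
opening: 0.001
```

```bash
cat > arc.py <<'E'
from h import *
import sys
np.set_printoptions(precision=4,suppress=True)
def arc(center,total,n,pos,R,extra=0):
    out=[]
    for k in range(1,n+1):
        a=np.radians(total)*k/n
        c,s=np.cos(a),np.sin(a)
        d=np.array(pos[:2])-center
        q=center+np.array([c*d[0]-s*d[1],s*d[0]+c*d[1]])
        w=np.array([*(q-pos[:2]),0])
        t=R.T@w*100
        out.append('%.2f 0 %.2f 0 %.3f 0 1'%(t[0],t[2],-a))
    return '; '.join(out)
E
python3 - <<'E'
from arc import *
s=manip.observe();print(s['t'],s['tool_pos'],s['contact_force'])
save('wrist','wrist3')
print(arc(np.array([.5555,.1055]),72,16,s['tool_pos'],s['eef_rot']))
E
```

```text
5.775 [0.547  0.051  0.0603] [-0.2484  0.5333  0.1587]
0.12 0 0.42 0 -0.079 0 1; 0.21 0 0.84 0 -0.157 0 1; 0.27 0 1.27 0 -0.236 0 1; 0.29 0 1.70 0 -0.314 0 1; 0.28 0 2.13 0 -0.393 0 1; 0.24 0 2.57 0 -0.471 0 1; 0.16 0 2.99 0 -0.550 0 1; 0.05 0 3.41 0 -0.628 0 1; -0.10 0 3.82 0 -0.707 0 1; -0.27 0 4.21 0 -0.785 0 1; -0.48 0 4.60 0 -0.864 0 1; -0.72 0 4.96 0 -0.942 0 1; -0.98 0 5.30 0 -1.021 0 1; -1.27 0 5.63 0 -1.100 0 1; -1.58 0 5.92 0 -1.178 0 1; -1.92 0 6.20 0 -1.257 0 1
```

View pics/wrist3.png

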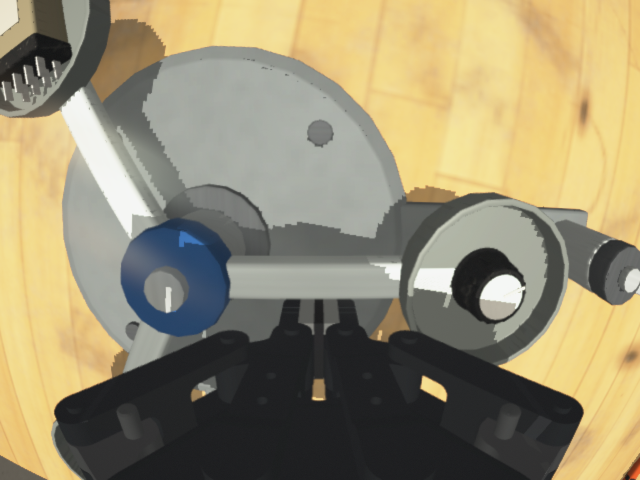

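Call:
carry_out(series="0.05 0 0.2 0 -0.04 0 1; 0.12 0 0.42 0 -0.079 0 1; 0.21 0 0.84 0 -0.157 0 1; 0.27 0 1.27 0 -0.236 0 1; 0.29 0 1.70 0 -0.314 0 1; 0.28 0 2.13 0 -0.393 0 1; 0.24 0 2.57 0 -0.471 0 1; 0.16 0 2.99 0 -0.550 0 1; 0.05 0 3.41 0 -0.628 0 1; -0.10 0 3.82 0 -0.707 0 1; -0.27 0 4.21 0 -0.785 0 1; -0.48 0 4.60 0 -0.864 0 1; -0.72 0 4.96 0 -0.942 0 1; -0.98 0 5.30 0 -1.021 0 1; -1.27 0 5.63 0 -1.100 0 1; -1.58 0 5.92 0 -1.178 0 1; -1.92 0 6.20 0 -1.257 0 1; -1.92 0 6.20 0 -1.257 0 1")

```text
t: 8.07
tool_pos: [0.6047, 0.0807, 0.0603]
eef_rot: [[0.99, -0.0, 0.14], [-0.14, -0.0, 0.99], [-0.0, -1.0, -0.0]]
contact_force: [-0.4, 0.0, 1.1]
opening: 0.001
```

Run:
```python
from arc import *
s=manip.observe();print(s['t'],s['tool_pos'],s['contact_force'],s['joint_positions'])
save('wrist','wrist4')
save('scene','scene4')
cv2.imwrite('pics/scene4z.png',cv2.resize(cv2.imread('pics/scene4.png')[150:330,180:400],None,fx=3,fy=3))
print(arc(np.array([.5555,.1055]),63,14,s['tool_pos'],s['eef_rot']))
```

```text
8.075 [0.6047 0.0807 0.0603] [-0.4016  0.0394  1.0664] [ 0.3694 19.8489 90.6638 -0.0025 69.4887  8.4028]
0.12 0 0.41 0 -0.079 0 1; 0.21 0 0.84 0 -0.157 0 1; 0.27 0 1.27 0 -0.236 0 1; 0.29 0 1.70 0 -0.314 0 1; 0.28 0 2.13 0 -0.393 0 1; 0.23 0 2.56 0 -0.471 0 1; 0.16 0 2.99 0 -0.550 0 1; 0.04 0 3.41 0 -0.628 0 1; -0.10 0 3.81 0 -0.707 0 1; -0.28 0 4.21 0 -0.785 0 1; -0.48 0 4.59 0 -0.864 0 1; -0.72 0 4.95 0 -0.942 0 1; -0.98 0 5.29 0 -1.021 0 1; -1.27 0 5.62 0 -1.100 0 1
```

View pics/wrist4.png

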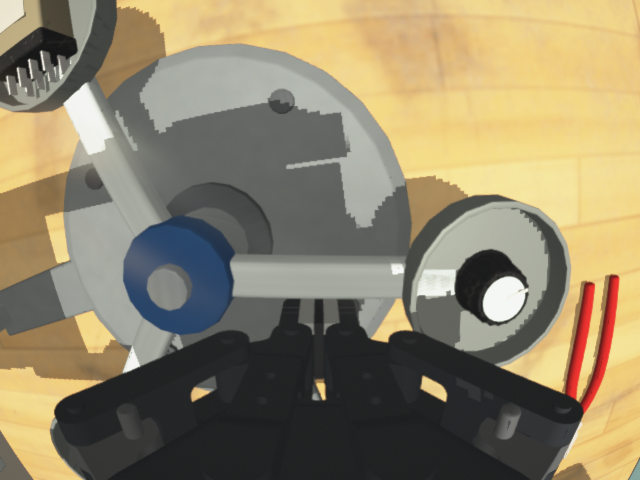

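View pics/scene4z.png

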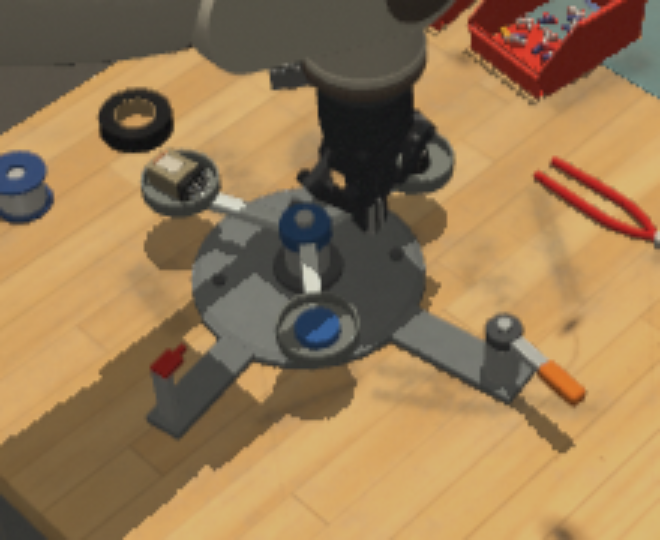

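Call:
carry_out(series="0.05 0 0.2 0 -0.04 0 1; 0.12 0 0.41 0 -0.079 0 1; 0.21 0 0.84 0 -0.157 0 1; 0.27 0 1.27 0 -0.236 0 1; 0.29 0 1.70 0 -0.314 0 1; 0.28 0 2.13 0 -0.393 0 1; 0.23 0 2.56 0 -0.471 0 1; 0.16 0 2.99 0 -0.550 0 1; 0.04 0 3.41 0 -0.628 0 1; -0.10 0 3.81 0 -0.707 0 1; -0.28 0 4.21 0 -0.785 0 1; -0.48 0 4.59 0 -0.864 0 1; -0.72 0 4.95 0 -0.942 0 1; -0.98 0 5.29 0 -1.021 0 1; -1.27 0 5.62 0 -1.100 0 1; -1.27 0 5.62 0 -1.100 0 1")

```text
t: 10.18
tool_pos: [0.5999, 0.1384, 0.0603]
eef_rot: [[0.573, -0.0, -0.82], [0.82, 0.0, 0.573], [0.0, -1.0, 0.0]]
contact_force: [-0.4, 0.1, -0.6]
opening: 0.001
```

Run:
```python
from arc import *
s=manip.observe();print(s['t'],s['tool_pos'],s['eef_rot'],s['contact_force'],s['joint_positions'])
save('wrist','wrist5')
save('scene','scene5')
save('side','side5')
for c in ['wrist','scene','side']:
  for n,z in dict(relay_center=.08,lens_cap=.067,knob_loose=.067,pointer_tip=.069,wheel_axis=.067).items():
    for q in manip.place_of(n,c)[:1]:
      P=ray_pt(c,*q['location'],z=z);d=P[:2]-[.5555,.1055]
      print(c,n,round(q['p'],2),np.round(q['location'],1),P,np.hypot(*d),np.degrees(np.arctan2(d[1],d[0]))%360)
a=cv2.resize(cv2.imread('pics/scene5.png')[150:330,180:400],None,fx=3,fy=3)
cv2.imwrite('pics/scene5z.png',a)
cv2.imwrite('pics/side5z.png',cv2.resize(cv2.imread('pics/side5.png')[150:330,210:400],None,fx=3,fy=3))
```

```text
10.175 [0.5999 0.1384 0.0603] [[ 0.5728 -0.0001 -0.8197]
 [ 0.8197  0.0001  0.5728]
 [ 0.0001 -1.      0.0001]] [-0.4229  0.1333 -0.6414] [  5.818   20.443   89.8412   0.0092  69.7192 -49.2408]
wrist relay_center 0.57 [31.6 29.1] [0.4429 0.1181 0.08  ] 0.11329459171693565 173.5941147353296
wrist knob_loose 0.68 [277.6 487. ] [0.6205 0.201  0.067 ] 0.11548378376977453 55.745106336380765
scene relay_center 0.54 [245.1 244.9] [0.4419 0.1099 0.08  ] 0.11364228822599637 177.7859668479571
scene lens_cap 0.64 [234.4 327.4] [ 0.6097 -0.001   0.067 ] 0.11951456228703641 296.9677677201688
scene knob_loose 0.37 [193.8 275.3] [0.6189 0.1935 0.067 ] 0.10844429598608829 54.22714193919798
scene pointer_tip 0.78 [264.4 240.3] [0.4009 0.0812 0.069 ] 0.15647478110178037 188.94866659684533
scene wheel_axis 0.93 [225.7 281. ] [0.5515 0.1018 0.067 ] 0.005447671344535161 222.82160210547707
side relay_center 0.63 [228.1 264.9] [0.4515 0.106  0.08  ] 0.1039915748057004 179.70556356333742
side lens_cap 0.57 [247.2 330.5] [ 0.6041 -0.006   0.067 ] 0.12164708290686625 293.52578591109875
side pointer_tip 0.77 [239.6 247.4] [0.4003 0.0822 0.069 ] 0.15696303671085493 188.539482804112
side wheel_axis 0.65 [223.3 302.4] [0.5566 0.119  0.067 ] 0.013552190506141641 85.38308459035987
```

View pics/wrist5.png

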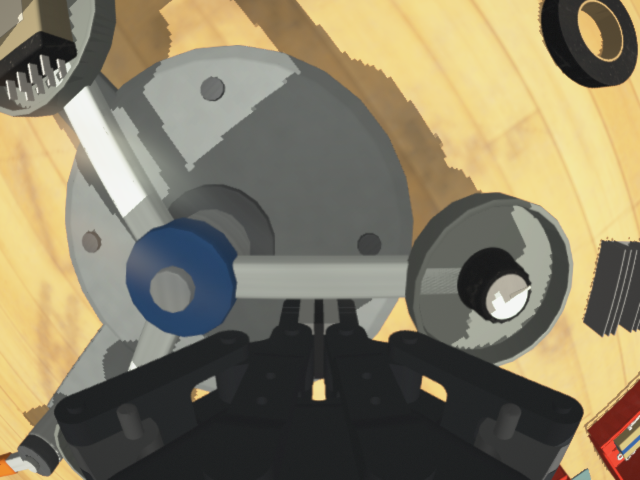

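View pics/scene5z.png

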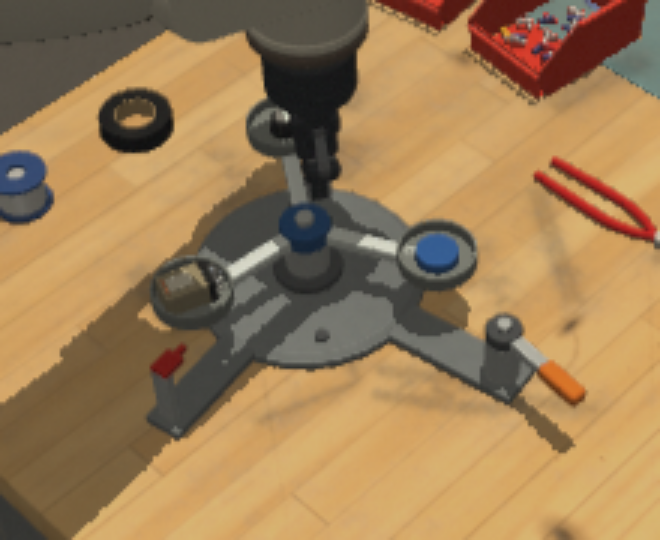

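View pics/side5z.png

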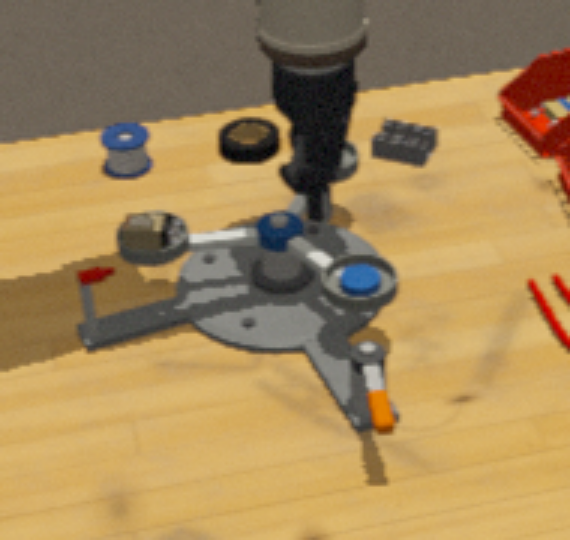

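Run:
```python
from arc import *
s=manip.observe();print(s['t'])
print(arc(np.array([.5555,.1055]),13,4,s['tool_pos'],s['eef_rot']))
R=s['eef_rot'];p=s['tool_pos']
for tgt in [(.56,.04,.33)]:
    print(R.T@(np.array(tgt)-p)*100)
```

```text
11.075
0.09 0 0.30 0 -0.057 0 1; 0.17 0 0.60 0 -0.113 0 1; 0.23 0 0.91 0 -0.170 0 1; 0.27 0 1.22 0 -0.227 0 1
[-10.3238 -26.9719  -2.3481]
```

Call:
carry_out(series="0.09 0 0.30 0 -0.057 0 1; 0.17 0 0.60 0 -0.113 0 1; 0.23 0 0.91 0 -0.170 0 1; 0.27 0 1.22 0 -0.227 0 1; 0.27 0 1.22 0 -0.227 0 1; 0.1 0 0.3 0 -0.227 0 1; 0 0 -0.8 0 -0.227 0 1; 0 -5 -0.8 0 -0.227 0 1; -2 -10 -1 0 0 0 1; -5 -16 -1.6 0 0 0 1; -8 -22 -2 0 0 0 1; -10.3 -26 -2.3 0 0 0 1; -10.3 -27 -2.3 0 0 0 1; -10.3 -27 -2.3 0 0 0 1")

```text
t: 12.82
tool_pos: [0.5602, 0.0402, 0.3302]
eef_rot: [[0.574, 0.0, -0.819], [0.819, 0.0, 0.574], [0.0, -1.0, -0.0]]
contact_force: [0.2, 0.4, -0.3]
opening: -0.0
```

Run:
```python
from arc import *
s=manip.observe();print(s['t'],s['tool_pos'],s['eef_rot'],s['contact_force'],s['joint_positions'])
save('wrist','wrist6')
p=manip.camera_params('wrist'); np.savez('pics/w6.npz',**p)
for c in ['wrist']:
  for n,z in dict(relay_center=.08,lens_cap=.067,knob_loose=.067,pointer_tip=.069,wheel_axis=.067,lever_pivot=.061,lever_tip=.061).items():
    for q in manip.place_of(n,c)[:1]:
      P=ray_pt(c,*q['location'],z=z);d=P[:2]-[.5555,.1055]
      print(c,n,round(q['p'],2),np.round(q['location'],1),P,np.hypot(*d),np.degrees(np.arctan2(d[1],d[0]))%360)
```

```text
12.825 [0.5602 0.0402 0.3302] [[ 0.5743  0.0004 -0.8187]
 [ 0.8187  0.      0.5743]
 [ 0.0003 -1.     -0.0003]] [ 0.1934  0.4386 -0.2827] [ -3.7596   6.2162  75.373    0.0026  98.3867 -58.7096]
wrist relay_center 0.86 [ 87.6 292. ] [0.4425 0.0902 0.08  ] 0.11398916426261836 187.71504784970531
wrist lens_cap 0.81 [266.8 338.7] [0.6274 0.0203 0.067 ] 0.11149102736991001 310.1329448082514
wrist knob_loose 0.81 [145.4 468.8] [0.5959 0.2161 0.067 ] 0.11772335135441077 69.90910265889997
wrist pointer_tip 0.97 [ 64.4 260.9] [0.4003 0.0791 0.069 ] 0.15741587952197889 189.65256755921632
wrist lever_pivot 0.6 [285.4 247.1] [ 0.5882 -0.0809  0.061 ] 0.18924211732884208 279.95564429557805
wrist lever_tip 0.74 [316.6 190.4] [ 0.5805 -0.1682  0.061 ] 0.27486900674994097 275.2186881605845
```

View pics/wrist6.png

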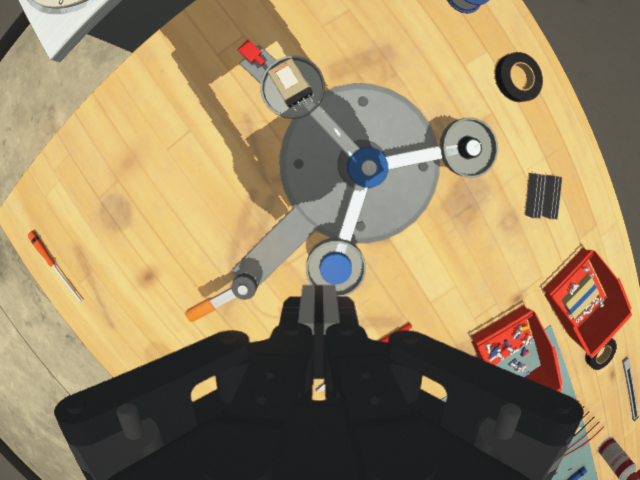

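Run:
```python
import cv2
im=cv2.imread('pics/wrist6.png')
cv2.imwrite('pics/w6a.png',cv2.resize(im[30:130,230:350],None,fx=6,fy=6,interpolation=cv2.INTER_CUBIC))
a=cv2.resize(im[105:185,430:510],None,fx=5,fy=5,interpolation=cv2.INTER_CUBIC)
b=cv2.resize(im[230:310,295:375],None,fx=5,fy=5,interpolation=cv2.INTER_CUBIC)
cv2.imwrite('pics/w6b.png',cv2.hconcat([a,b]))
a=cv2.resize(im[128:208,328:408],None,fx=5,fy=5,interpolation=cv2.INTER_CUBIC)
b=cv2.resize(im[260:340,180:260],None,fx=5,fy=5,interpolation=cv2.INTER_CUBIC)
cv2.imwrite('pics/w6c.png',cv2.hconcat([a,b]))
```

```text
(no output)
```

View pics/w6a.png

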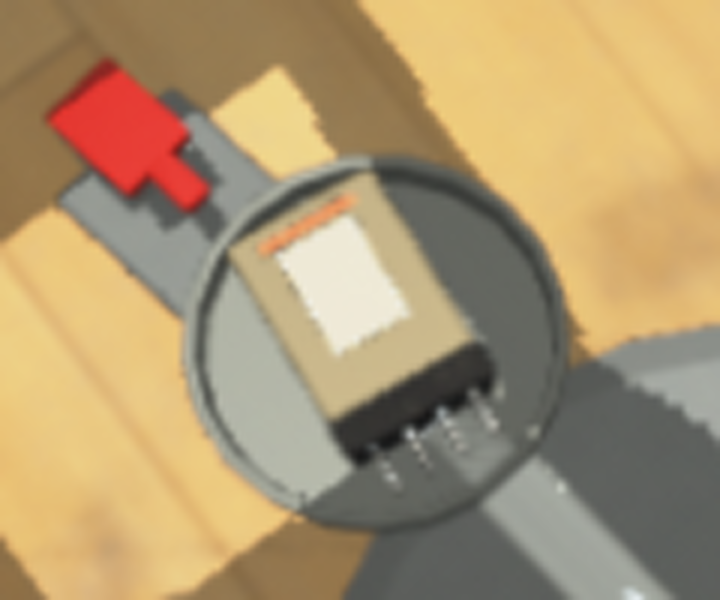

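View pics/w6b.png

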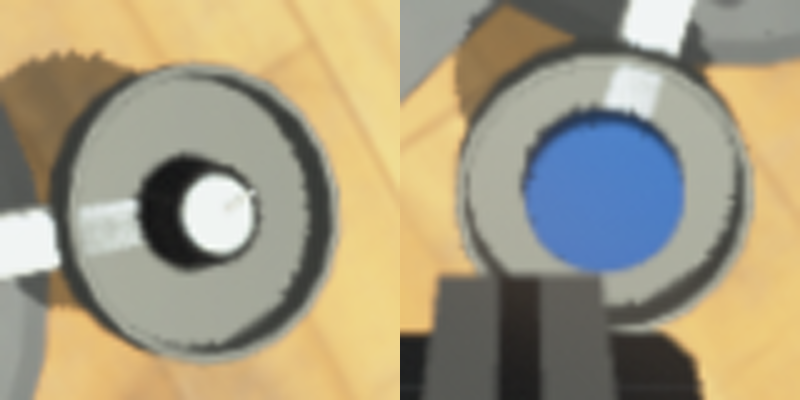

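View pics/w6c.png

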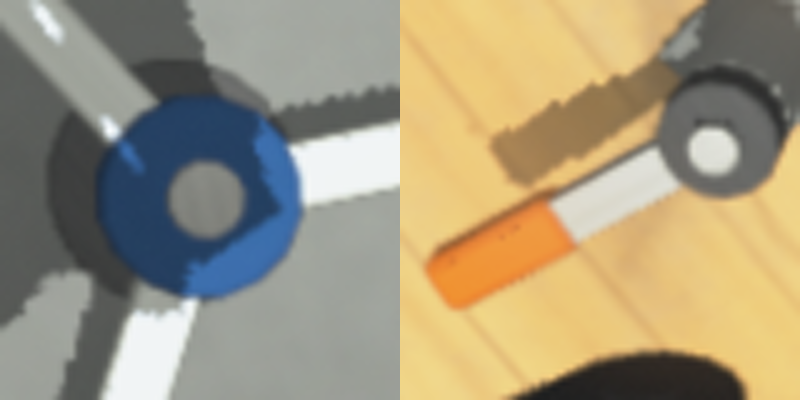

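Run:
```python
from arc import *
P={}
for n,(c,r,z) in dict(relay=(293,87.2,.079),knob=(470.6,147.4,.079),cap=(336.2,267.6,.079),hub=(367.8,167.4,.072),ptip=(263.5,63.2,.070),piv=(244.2,288,.068)).items():
    P[n]=ray_pt('wrist',r,c,z=z)[:2]; print(n,P[n])
cc=(P['relay']+P['knob']+P['cap'])/3; print('wheel c',cc)
ang=lambda v:np.degrees(np.arctan2(v[1],v[0]))%360
for c in (cc,P['hub']):
  for n in ['relay','knob','cap','ptip','piv']:
    v=P[n]-c; off=dict(relay=0,knob=120,cap=-120,ptip=0,piv=-90)[n]
    print(n,np.hypot(*v).round(4),ang(v).round(2),((ang(v)+off)%360).round(2))
```

```text
relay [0.4427 0.0912]
knob [0.5968 0.2127]
cap [0.6236 0.019 ]
hub [0.5544 0.1068]
ptip [0.4013 0.0819]
piv [ 0.5875 -0.0831]
wheel c [0.5544 0.1077]
relay 0.1129 188.36 188.36
knob 0.1133 68.03 188.03
cap 0.1125 308.01 188.01
ptip 0.1552 189.56 189.56
piv 0.1936 279.86 189.86
relay 0.1128 187.93 187.93
knob 0.1141 68.21 188.21
cap 0.1118 308.25 188.25
ptip 0.1551 189.25 189.25
piv 0.1928 279.89 189.89
```

Run:
```python
from arc import *
s=manip.observe();p=s['tool_pos'];R=s['eef_rot']
def rot(q,c,a):
    a=np.radians(a);M=np.array([[np.cos(a),-np.sin(a)],[np.sin(a),np.cos(a)]]);return c+M@(q-c)
q=rot(np.array([.5999,.1384]),np.array([.5555,.1055]),13)
q2=rot(q,np.array([.5544,.1073]),1.5)
zd=np.array([np.cos(np.radians(159.5)),np.sin(np.radians(159.5))])
print(q,q2)
yaw=np.degrees(np.arctan2(R[1,0],R[0,0])); print(yaw, np.radians(69.5-yaw))
for b,z in [(.022,.12),(.022,.0605),(.006,.0605),(0.003,.0605),(0,.0605)]:
    t=np.array([*(q2-b*zd),z]); print(b,z,R.T@(t-p)*100)
```

```text
[0.5914 0.1475] [0.5903 0.1485]
55.02333576106097 0.25266545567520515
0.022 0.12 [11.1474 20.9631  1.531 ]
0.022 0.0605 [11.1509 26.9131  1.5262]
0.006 0.0605 [10.7509 26.9146  3.0754]
0.003 0.0605 [10.6759 26.9149  3.3659]
0 0.0605 [10.6009 26.9151  3.6564]
```

Call:
carry_out(series="5 8 1 0 -0.253 0 1; 10 14 1.5 0 -0.253 0 1; 11.15 19 1.53 0 -0.253 0 1; 11.15 21 1.53 0 -0.253 0 1; 11.15 24 1.53 0 -0.253 0 1; 11.15 26.5 1.53 0 -0.253 0 1; 11.15 26.9 1.53 0 -0.253 0 1; 10.95 26.9 2.3 0 -0.253 0 1; 10.75 26.9 3.07 0 -0.253 0 1; 10.68 26.9 3.35 0 -0.253 0 1; 10.64 26.9 3.52 0 -0.253 0 1; 10.6 26.9 3.66 0 -0.253 0 1; 10.6 26.9 3.66 0 -0.253 0 1; 10.8 26.9 2.9 0 -0.253 0 1; 11.15 26.9 1.53 0 -0.253 0 1; 11.15 22 1.53 0 -0.253 0 1; 11.15 16 1.53 0 -0.253 0 1; 8 10 1 0 0 0 1")

```text
t: 15.48
tool_pos: [0.5992, 0.1142, 0.2271]
eef_rot: [[0.52, -0.0, -0.854], [0.854, 0.0, 0.52], [0.0, -1.0, 0.0]]
contact_force: [0.5, -0.7, -0.1]
opening: 0.001
```

Call:
carry_out(series="-6 -5 -1 0 0 0 1; -8 -10 -1 0 0 0 1; -8 -10 -1 0 0 0 1; -8 -10 -1 0 0 0 1")

```text
t: 15.98
tool_pos: [0.5661, 0.04, 0.3253]
eef_rot: [[0.519, 0.0, -0.855], [0.855, -0.0, 0.519], [0.0, -1.0, -0.0]]
contact_force: [1.1, 0.5, -0.2]
opening: 0.001
```

Run:
```python
from arc import *
s=manip.observe();print(s['t'],s['tool_pos'],s['eef_rot'],s['contact_force'],s['joint_positions'])
im,_=save('wrist','wrist7')
for c in ['wrist']:
  for n,z in dict(relay_center=.08,lens_cap=.067,knob_loose=.067,pointer_tip=.069).items():
    for q in manip.place_of(n,c)[:1]:
      P=ray_pt(c,*q['location'],z=z);d=P[:2]-[.5544,.1073]
      print(c,n,round(q['p'],2),np.round(q['location'],1),P,np.hypot(*d),np.degrees(np.arctan2(d[1],d[0]))%360)
im=cv2.imread('pics/wrist7.png')
cv2.imwrite('pics/w7a.png',cv2.resize(im[30:130,230:350],None,fx=6,fy=6,interpolation=cv2.INTER_CUBIC))
a=cv2.resize(im[105:185,430:510],None,fx=5,fy=5,interpolation=cv2.INTER_CUBIC)
b=cv2.resize(im[230:310,295:375],None,fx=5,fy=5,interpolation=cv2.INTER_CUBIC)
cv2.imwrite('pics/w7b.png',cv2.hconcat([a,b]))
```

```text
15.975 [0.5661 0.04   0.3253] [[ 0.5193  0.0001 -0.8546]
 [ 0.8546 -0.      0.5193]
 [ 0.     -1.     -0.0001]] [ 1.0819  0.4919 -0.2387] [ -3.7306   6.9432  75.1271  -0.0009  97.9219 -62.4442]
wrist relay_center 0.71 [ 82.7 297. ] [0.4446 0.0892 0.08  ] 0.11124187931136861 189.3746761336032
wrist lens_cap 0.74 [267.1 329.2] [0.628  0.0164 0.067 ] 0.11694532278195634 308.9750260312408
wrist knob_loose 0.74 [150.4 470.8] [0.5953 0.216  0.067 ] 0.11612675810586402 69.37734253849653
wrist pointer_tip 0.66 [ 56.4 269.1] [0.4026 0.0803 0.069 ] 0.15415137982775554 190.07772494905603
```

View pics/wrist7.png

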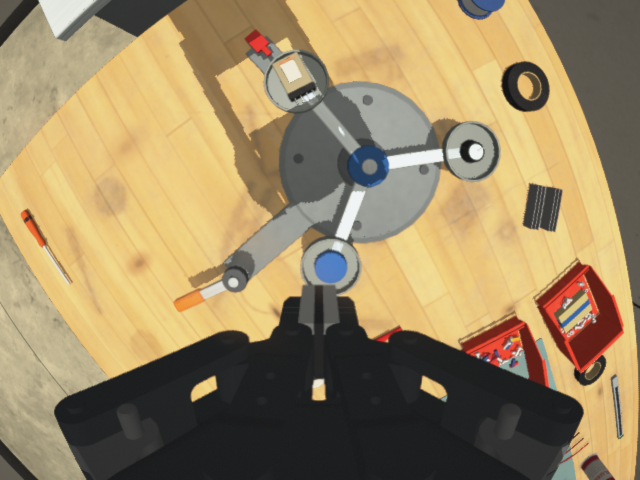

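View pics/w7a.png

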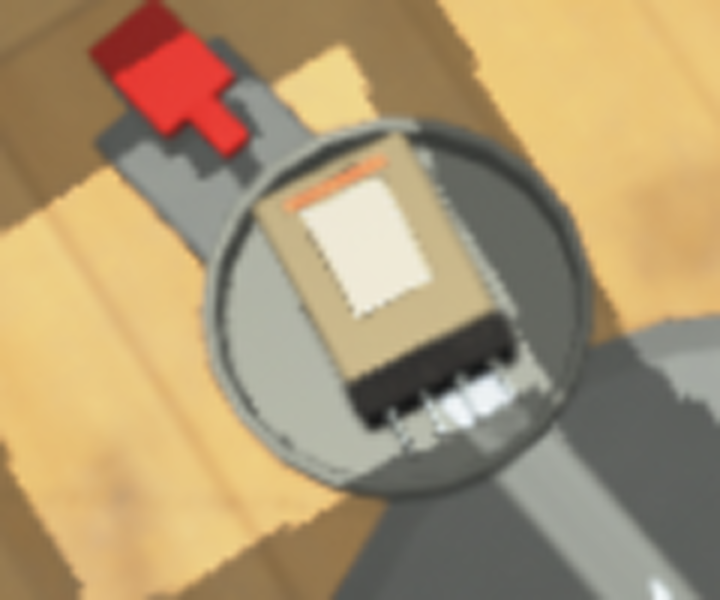

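View pics/w7b.png

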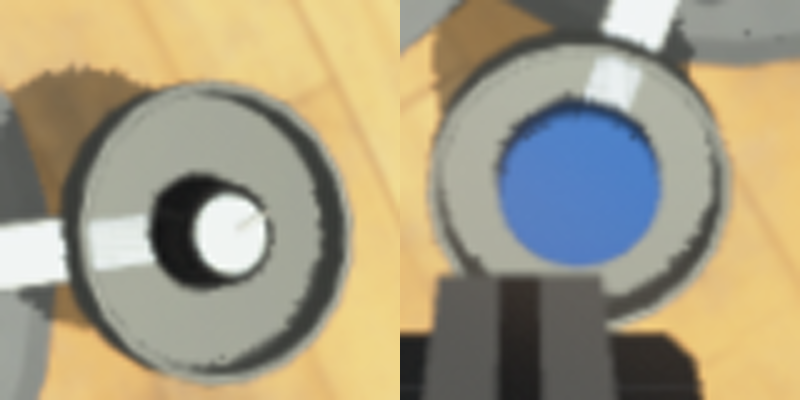

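Run:
```python
from arc import *
P={}
for n,(c,r,z) in dict(relay=(296.3,81.25,.079),knob=(473.1,151.4,.079),cap=(331.6,267,.079),ptip=(269.9,54.25,.070),piv=(234.5,279.5,.068)).items():
    P[n]=ray_pt('wrist',r,c,z=z)[:2]; print(n,P[n])
cc=(P['relay']+P['knob']+P['cap'])/3; print('wheel c',cc)
ang=lambda v:np.degrees(np.arctan2(v[1],v[0]))%360
for c in (cc,np.array([.5544,.1073])):
  for n in ['relay','knob','cap','ptip','piv']:
    v=P[n]-c; off=dict(relay=0,knob=120,cap=-120,ptip=0,piv=-90)[n]
    print(n,np.hypot(*v).round(4),ang(v).round(2),((ang(v)+off)%360).round(2))
print(manip.observe()['t'])
```

```text
relay [0.4427 0.0895]
knob [0.5949 0.2136]
cap [0.6257 0.0204]
ptip [0.4013 0.0822]
piv [ 0.5858 -0.0823]
wheel c [0.5544 0.1079]
relay 0.1132 189.31 189.31
knob 0.1132 69.04 189.04
cap 0.1128 309.19 189.19
ptip 0.1552 189.51 189.51
piv 0.1927 279.37 189.37
relay 0.1131 189.03 189.03
knob 0.1137 69.13 189.13
cap 0.1124 309.37 189.37
ptip 0.1551 189.31 189.31
piv 0.1922 279.4 189.4
16.225
```

Call:
carry_out(series="-4 4 -4 0 -0.15 0 1; -8 8 -8 0 -0.3 0 1; -12 12 -12 0 -0.452 0 1; -13.9 16 -14.1 0 -0.452 0 1; -13.9 20 -14.1 0 -0.452 0 1; -13.9 21 -14.1 0 -0.452 0 1; -13.9 21 -14.1 0 -0.452 0 1")

```text
t: 17.1
tool_pos: [0.6142, -0.1509, 0.116]
eef_rot: [[0.092, -0.0, -0.996], [0.996, 0.0, 0.092], [0.0, -1.0, 0.0]]
contact_force: [-0.8, 0.1, 2.0]
opening: -0.001
```

Run:
```python
from arc import *
s=manip.observe();print(s['t'],s['tool_pos'],s['eef_rot'],s['contact_force'],s['joint_positions'])
im,_=save('wrist','wrist8')
for c in ['wrist']:
  for n,z in dict(lever_pivot=.061,lever_tip=.061).items():
    for q in manip.place_of(n,c)[:1]:
      P=ray_pt(c,*q['location'],z=z)
      print(c,n,round(q['p'],2),np.round(q['location'],1),P)
```

```text
17.1 [ 0.6142 -0.1509  0.116 ] [[ 0.0924 -0.0003 -0.9957]
 [ 0.9957  0.      0.0924]
 [ 0.     -1.      0.0003]] [-0.8239  0.1214  2.0014] [ -20.776    19.4675   84.1845   -0.0028   76.3628 -105.4735]
wrist lever_pivot 0.77 [214.9 438.9] [ 0.5901 -0.0853  0.061 ]
wrist lever_tip 0.91 [213.3 276. ] [ 0.5819 -0.1697  0.061 ]
```

View pics/wrist8.png

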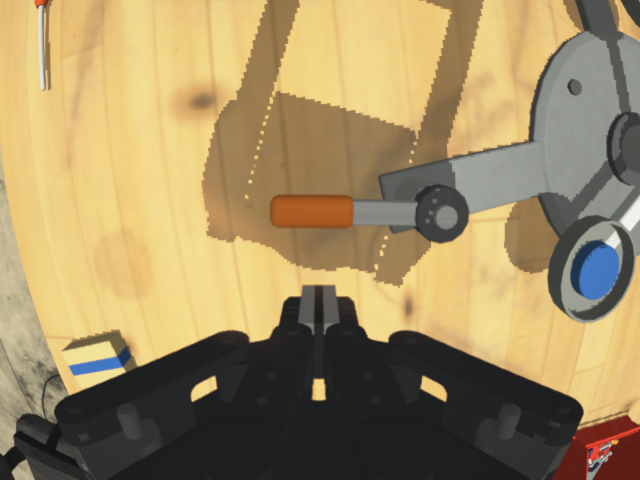

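Call:
carry_out(series="0 2 0 0 0 0 1; 0 4 0 0 0 0 1; 0 5.3 0 0 0 0 1; 0 5.6 0 0 0 0 1; 0 5.6 0.5 0 0 0 1; 0 5.6 1 0 0 0 1; 0 5.6 1.4 0 0 0 1; 0 5.6 1.4 0 0 0 1")

```text
t: 18.25
tool_pos: [0.5999, -0.1503, 0.0599]
eef_rot: [[0.093, 0.0, -0.996], [0.996, -0.0, 0.093], [-0.0, -1.0, -0.0]]
contact_force: [-0.7, 0.3, -0.9]
opening: -0.003
```

Run:
```python
from arc import *
s=manip.observe();print(s['t'],s['tool_pos'],s['eef_rot'],s['contact_force'],s['joint_positions'])
im,_=save('wrist','wrist9')
print(arc(np.array([.5868,-.0842]),-60,15,s['tool_pos'],s['eef_rot']))
```

```text
18.25 [ 0.5999 -0.1503  0.0599] [[ 0.0933  0.0004 -0.9956]
 [ 0.9956 -0.0003  0.0933]
 [-0.0003 -1.     -0.0005]] [-0.7268  0.3479 -0.8576] [ -21.1935   20.7559   89.4672   -0.0079   69.7469 -105.837 ]
-0.12 0 0.46 0 0.070 0 1; -0.20 0 0.92 0 0.140 0 1; -0.26 0 1.38 0 0.209 0 1; -0.28 0 1.85 0 0.279 0 1; -0.27 0 2.32 0 0.349 0 1; -0.22 0 2.79 0 0.419 0 1; -0.15 0 3.26 0 0.489 0 1; -0.04 0 3.71 0 0.559 0 1; 0.10 0 4.16 0 0.628 0 1; 0.27 0 4.60 0 0.698 0 1; 0.48 0 5.03 0 0.768 0 1; 0.71 0 5.44 0 0.838 0 1; 0.97 0 5.83 0 0.908 0 1; 1.25 0 6.20 0 0.977 0 1; 1.56 0 6.55 0 1.047 0 1
```

View pics/wrist9.png

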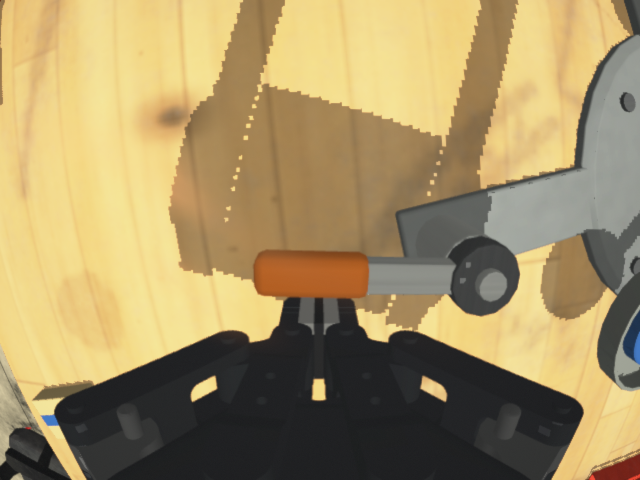

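Good contact position on the grip. Sweep the lever.

Call:
carry_out(series="-0.06 0 0.2 0 0.03 0 1; -0.12 0 0.46 0 0.070 0 1; -0.20 0 0.92 0 0.140 0 1; -0.26 0 1.38 0 0.209 0 1; -0.28 0 1.85 0 0.279 0 1; -0.27 0 2.32 0 0.349 0 1; -0.22 0 2.79 0 0.419 0 1; -0.15 0 3.26 0 0.489 0 1; -0.04 0 3.71 0 0.559 0 1; 0.10 0 4.16 0 0.628 0 1; 0.27 0 4.60 0 0.698 0 1; 0.48 0 5.03 0 0.768 0 1; 0.71 0 5.44 0 0.838 0 1; 0.97 0 5.83 0 0.908 0 1; 1.25 0 6.20 0 0.977 0 1; 1.56 0 6.55 0 1.047 0 1; 1.56 0 6.55 0 1.047 0 1")

```text
t: 20.42
tool_pos: [0.5362, -0.1285, 0.0595]
eef_rot: [[0.909, -0.0, -0.417], [0.417, -0.0, 0.909], [-0.0, -1.0, -0.0]]
contact_force: [-0.9, 0.2, -0.5]
opening: 0.003
```

Run:
```python
from arc import *
s=manip.observe();print(s['t'],s['tool_pos'],s['eef_rot'],s['contact_force'],s['joint_positions'])
im,_=save('wrist','wrist10')
print(arc(np.array([.5868,-.0842]),-12,6,s['tool_pos'],s['eef_rot']))
```

```text
20.425 [ 0.5362 -0.1285  0.0595] [[ 0.9089 -0.     -0.4169]
 [ 0.4169 -0.0001  0.9089]
 [-0.     -1.     -0.0001]] [-0.869   0.1809 -0.4905] [-21.4781  13.5621  99.0142  -0.0053  67.4223 -46.1157]
-0.06 0 0.23 0 0.035 0 1; -0.12 0 0.45 0 0.070 0 1; -0.17 0 0.68 0 0.105 0 1; -0.20 0 0.92 0 0.140 0 1; -0.24 0 1.15 0 0.175 0 1; -0.26 0 1.38 0 0.209 0 1
```

View pics/wrist10.png

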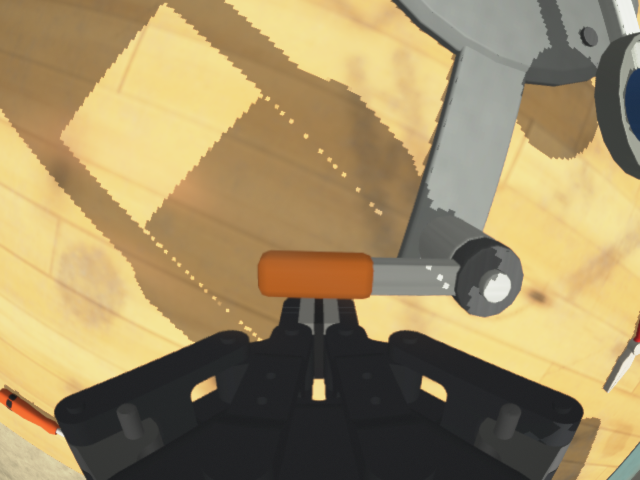

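Call:
carry_out(series="-0.06 0 0.23 0 0.035 0 1; -0.12 0 0.45 0 0.070 0 1; -0.17 0 0.68 0 0.105 0 1; -0.19 0 0.8 0 0.122 0 1; -0.19 0 0.8 0 0.122 0 1")

```text
t: 21.1
tool_pos: [0.5313, -0.1221, 0.0595]
eef_rot: [[0.953, 0.0, -0.304], [0.304, -0.0, 0.953], [-0.0, -1.0, -0.0]]
contact_force: [0.2, -0.7, -0.4]
opening: -0.001
```

Call:
carry_out(series="-0.01 0 0.06 0 0.009 0 1; -0.02 0 0.12 0 0.018 0 1; -0.02 0 0.12 0 0.018 0 1")

```text
t: 21.48
tool_pos: [0.531, -0.1219, 0.0596]
eef_rot: [[0.958, 0.001, -0.286], [0.286, -0.002, 0.958], [0.0, -1.0, -0.002]]
contact_force: [2.6, -8.5, -3.4]
opening: 0.003
```

Call:
carry_out(series="-0.01 0 0.06 0 0.009 0 1; -0.02 0 0.12 0 0.018 0 1; -0.02 0 0.12 0 0.018 0 1")

```text
t: 21.85
tool_pos: [0.5307, -0.1217, 0.0597]
eef_rot: [[0.963, 0.001, -0.269], [0.269, -0.003, 0.963], [0.0, -1.0, -0.004]]
contact_force: [5.6, -18.3, -4.7]
opening: 0.001
```

Call:
carry_out(series="0 0 -0.3 0 0 0 1; 0 0 -1 0 0 0 1; 0 0 -2 0 0 0 1; 0 0 -3 0 0 0 1; 0 -5 -3 0 0 0 1; 0 -11 -3 0 0 0 1; 2 -17 -3 0 0 0 1; 4 -23 -3 0 0 0 1; 6 -28 -3 0 0 0 1; 6 -28 -3 0 0 0 1; 6 -28 -3 0 0 0 1")

```text
t: 23.22
tool_pos: [0.596, -0.133, 0.3387]
eef_rot: [[0.963, -0.001, -0.269], [0.269, 0.0, 0.963], [-0.001, -1.0, 0.001]]
contact_force: [-0.0, 0.3, 0.6]
opening: 0.001
```

Run:
```python
from arc import *
s=manip.observe();print(s['t'],s['tool_pos'],s['eef_rot'],s['contact_force'],s['joint_positions'])
im,_=save('wrist','wrist11')
c='wrist'
for n,z in dict(relay_center=.08,lens_cap=.067,knob_loose=.067,pointer_tip=.069,lever_pivot=.061,lever_tip=.061).items():
    for q in manip.place_of(n,c)[:1]:
      P=ray_pt(c,*q['location'],z=z);d=P[:2]-[.5544,.1073]
      print(c,n,round(q['p'],2),np.round(q['location'],1),P,np.hypot(*d),np.degrees(np.arctan2(d[1],d[0]))%360)
```

```text
23.225 [ 0.596  -0.133   0.3387] [[ 0.9631 -0.001  -0.269 ]
 [ 0.269   0.0003  0.9631]
 [-0.0009 -1.      0.0005]] [-0.0136  0.342   0.5879] [-19.7997  12.3293  67.3686  -0.0054 100.3627 -35.4078]
wrist lens_cap 0.59 [ 81.7 386. ] [0.6283 0.0171 0.067 ] 0.11658243063928436 309.32795360372637
wrist lever_pivot 0.78 [158.3 323.9] [ 0.5877 -0.0827  0.061 ] 0.1928940562086427 279.9323027549649
wrist lever_tip 0.84 [165.4 248. ] [ 0.5092 -0.1116  0.061 ] 0.22352779677492826 258.3341897551507
```

View pics/wrist11.png

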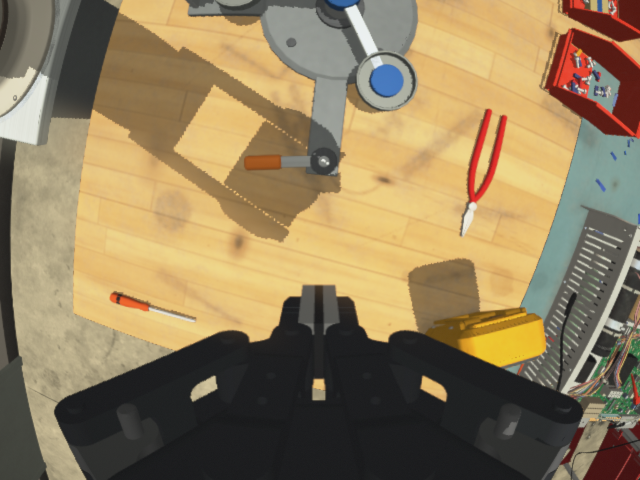

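Run:
```python
import cv2
im=cv2.imread('pics/wrist11.png')
cv2.imwrite('pics/w11a.png',cv2.resize(im[130:190,230:350],None,fx=6.5,fy=6.5,interpolation=cv2.INTER_CUBIC))
```

```text
(no output)
```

View pics/w11a.png

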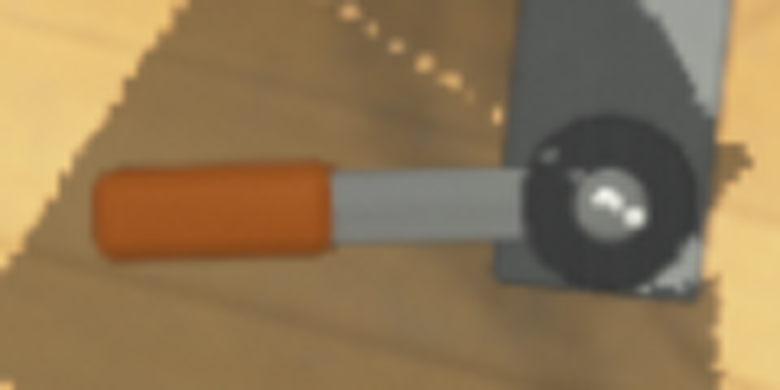

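Run:
```python
from arc import *
pv=ray_pt('wrist',161.2,323.8,z=.068)[:2]
for c,r in [(244.6,163.2),(280.8,161.9)]:
  for z in (.064,.068):
    t=ray_pt('wrist',r,c,z=z)[:2]; v=t-pv
    print(pv,t,np.hypot(*v),np.degrees(np.arctan2(v[1],v[0]))%360)
a=ray_pt('wrist',163.2,244.6,z=.066)[:2]-ray_pt('wrist',161.9,280.8,z=.066)[:2]
print(np.degrees(np.arctan2(a[1],a[0]))%360)
```

```text
[ 0.5884 -0.0855] [ 0.5054 -0.1099] 0.08645977435103622 196.3639563495387
[ 0.5884 -0.0855] [ 0.5061 -0.1095] 0.08565586551322957 196.23963773059737
[ 0.5884 -0.0855] [ 0.5438 -0.0986] 0.0464719129733479 196.3586887728124
[ 0.5884 -0.0855] [ 0.5441 -0.0983] 0.04606451698900718 196.12752687274585
196.37007806638712
```

Call:
carry_out(series="0.6 0 5 0 -0.18 0 1; 1.2 0 10 0 -0.36 0 1; 1.8 1.4 15 0 -0.54 0 1; 1.8 1.4 17.4 0 -0.7 0 1; 1.8 1.4 17.4 0 -0.752 0 1; 1.8 1.4 17.4 0 -0.752 0 1; 1.8 1.4 17.4 0 -0.752 0 1")

```text
t: 24.45
tool_pos: [0.5666, 0.0394, 0.3254]
eef_rot: [[0.521, -0.0, -0.853], [0.853, -0.0, 0.521], [-0.0, -1.0, 0.0]]
contact_force: [-0.1, 0.4, 0.2]
opening: 0.001
```

Run:
```python
from arc import *
s=manip.observe();print(s['t'],s['tool_pos'],s['eef_rot'],s['contact_force'],s['joint_positions'])
im,_=save('wrist','wrist12');save('scene','scene12')
im=cv2.imread('pics/wrist12.png')
cv2.imwrite('pics/w12a.png',cv2.resize(im[30:130,230:350],None,fx=6,fy=6,interpolation=cv2.INTER_CUBIC))
a=cv2.resize(im[105:185,430:510],None,fx=5,fy=5,interpolation=cv2.INTER_CUBIC)
b=cv2.resize(im[230:310,295:375],None,fx=5,fy=5,interpolation=cv2.INTER_CUBIC)
cv2.imwrite('pics/w12b.png',cv2.hconcat([a,b]))
```

```text
24.45 [0.5666 0.0394 0.3254] [[ 0.5212 -0.0002 -0.8535]
 [ 0.8535 -0.0001  0.5212]
 [-0.0002 -1.      0.0001]] [-0.1383  0.4457  0.2418] [ -3.7867   7.0074  75.0446  -0.0055  97.9571 -62.3777]
```

View pics/wrist12.png

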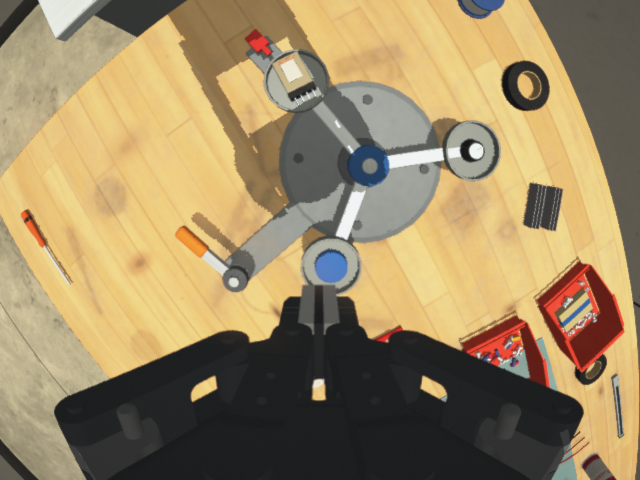

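View pics/w12a.png

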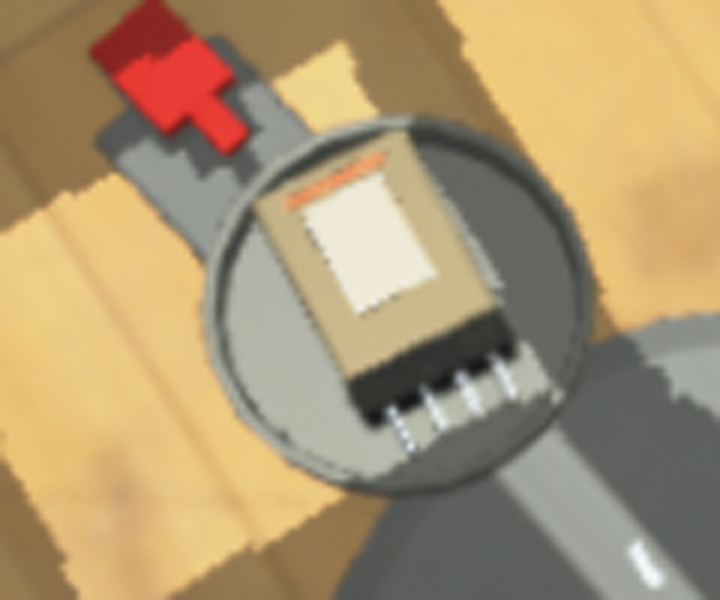

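View pics/w12b.png

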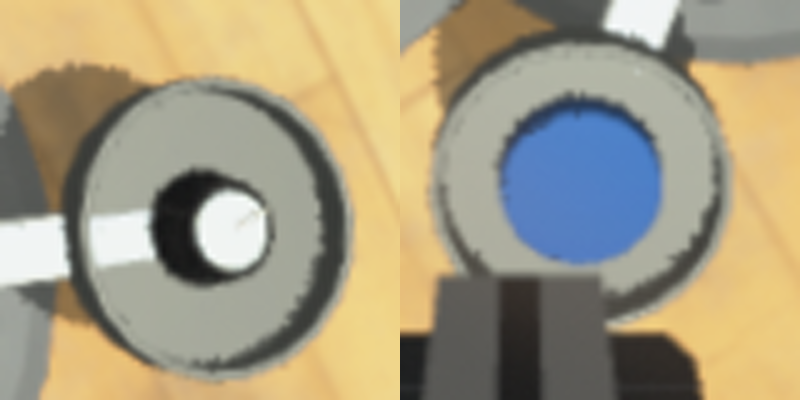

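View pics/scene12.png

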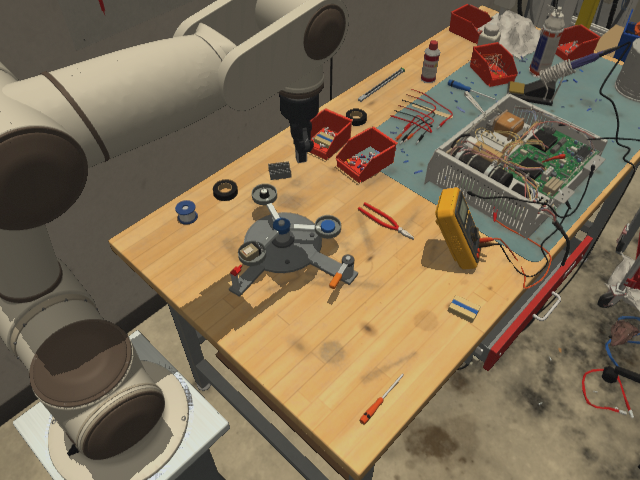

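The picture matches the one taken before the lever push. The relay cup is still at the pointer (cup about (296,81), pointer tip about (270,54)), the lever has come right round, and the bystanders have not moved. I'm handing the job in.

```bash
python3 -c "
from bench import manip
print(manip.finish_job()); print(manip.observe()['t'])"
```

```text
the job is handed in; nothing more can be done
None
the job is handed in; nothing more can be done
```

The relay cup stands at the red pointer, the lock lever is at its stop, and I handed the job in at about 24.6 s of the 67 s allowed.

- **Carousel:** I turned it about 149.5° counter-clockwise by pushing the knob cup's arm with the closed fingertips. I then measured it from above with the wrist camera and gave one more small push of 1.5°.
- **Lever:** I swept it clockwise to its stop. The push force rose from about 0 to 19 N while the finger stopped advancing.

**Last checks:**
- **Relay cup:** it measured 189.2° against the pointer at about 189.4°, so under 1 mm off at the cup. I measured this before the lever push; the view from the same place afterwards looked the same.
- **Lever:** it measured 1.45 rad from the picture. The network's lever tip position gave about 1.39 rad. I trusted the picture, because the force at the stop agreed with it.
- **Parts and bench:** all three parts were still in their cups, and no bystander looked moved in the final pictures. The gripper was clear of everything.

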